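Coffee capsules to the serving rack in reverse order

TASK

Move the four coffee capsules from the wooden storage rack to the white serving rack, in the reverse order: the capsule that stands furthest left in the storage rack (as seen from the robot) must end furthest right in the serving rack, the second from the left second from the right, and so on. Stand each one upright on its rim in the middle of its own compartment, and let go of it.

Things in the scene. Friction and masses are not known exactly. Their poses are not given: they have to be found in the camera images.
- storage_rack: Light wood storage rack (mm), holds the capsules at the start; fixed, turned under 9 deg. Strip 28 deep (x), 252 long (y), top 40 above work surface, open in front and behind; feet 46 deep at y=+-115. Dividers 4 thick, 9 high at y=0,+-60,+-120: 4 compartments, centres y=90,30,-30,-90, x=0. Origin: centre of underside; x away from robot, y left along the row, z up. In front of or behind the other rack.
- serving_rack: White serving rack (mm), empty at the start; fixed, turned under 9 deg. Strip 28 deep (x), 252 long (y), top 40 above work surface, open in front and behind; feet 46 deep at y=+-115. Dividers 4 thick, 9 high at y=0,+-60,+-120: 4 compartments, centres y=90,30,-30,-90, x=0. Origin: centre of underside; x away from robot, y left along the row, z up. In front of or behind the other rack.
- capsule_red_mid (a point): Centre (13 mm above underside) of the dark red coffee capsule: loose blunt cone 26 mm high standing on its rim, rim 37 mm across at the bottom, about 25 mm across near the top; about 12 g; z is its axis, up. The fingers close on its rim, the widest part, best in the rack's x direction.
- capsule_green_mid (a point): Centre (13 mm above underside) of the dark green coffee capsule: loose blunt cone 26 mm high standing on its rim, rim 37 mm across at the bottom, about 25 mm across near the top; about 12 g; z is its axis, up. The fingers close on its rim, the widest part, best in the rack's x direction.
- capsule_gold_mid (a point): Centre (13 mm above underside) of the gold coffee capsule: loose blunt cone 26 mm high standing on its rim, rim 37 mm across at the bottom, about 25 mm across near the top; about 12 g; z is its axis, up. The fingers close on its rim, the widest part, best in the rack's x direction.
- capsule_blue_mid (a point): Centre (13 mm above underside) of the blue coffee capsule: loose blunt cone 26 mm high standing on its rim, rim 37 mm across at the bottom, about 25 mm across near the top; about 12 g; z is its axis, up. The fingers close on its rim, the widest part, best in the rack's x direction.
- token_red: Red colour strip, 28 x 52 x 2 mm, fixed on the storage rack, in the compartment where the red capsule stands at the start (the capsule stands on it, its underside 42 mm above the work surface); it stays there and so records the starting order. Origin: centre of its underside; axes as the rack's.
- token_green: Green colour strip, 28 x 52 x 2 mm, fixed on the storage rack, in the compartment where the green capsule stands at the start (the capsule stands on it, its underside 42 mm above the work surface); it stays there and so records the starting order. Origin: centre of its underside; axes as the rack's.
- token_gold: Yellow colour strip, 28 x 52 x 2 mm, fixed on the storage rack, in the compartment where the gold capsule stands at the start (the capsule stands on it, its underside 42 mm above the work surface); it stays there and so records the starting order. Origin: centre of its underside; axes as the rack's.
- token_blue: Blue colour strip, 28 x 52 x 2 mm, fixed on the storage rack, in the compartment where the blue capsule stands at the start (the capsule stands on it, its underside 42 mm above the work surface); it stays there and so records the starting order. Origin: centre of its underside; axes as the rack's.
Not all that is in view belongs to the job. What is shaped like the part that bears capsule_green_mid but pink or turquoise is not meant. Of the things shaped like the part that bears capsule_blue_mid, the blue one is meant.

How it is judged:
By the outcome, as a careful person would: the job done as asked, in the order asked, and still so for the second after the job is handed in, with the robot touching nothing.
It also fails if it takes over 88 s, if anything falls off the work surface, if the arm or the gripper's body presses on something with over 40 N, if the wrist force passes 120 N, or if a joint passes its speed limit or range.

ROBOT

A 7-joint arm with a two-finger parallel gripper is mounted at the origin on a cart in front of the work surface, level with it; the furniture and walls round the work are solid. World frame = base frame: x ahead of the robot, y to its left, z up, the work surface at z = 0. Lengths are in m, angles in rad, forces in N, time in s.
With the tool pointing down it reaches from about 0.4 to 0.875 m from the base axis. Payload 6.5 kg.
Tool frame: the origin (TCP) lies on the centre line of the jaws, within the pads' length; the fingertips stand 8 mm ahead of it and the grasp point (between the pads) lies 11 mm behind it; z points along the fingers, y is the line along which they close (so a half turn about z gives the same grasp; the last joint's range is limited). The gripper opens to 88 mm and grips with 3 to 60 N. Pads are 18 mm wide; open, the fingers measure 123 mm over their backs; the gripper's body (75 mm by 187 mm) begins 45 mm behind the grasp point.
Start: joints at [-1.176, 0.536, -0.004, 1.538, 0.003, 1.067, -0.071], TCP at [0.289, 0.582, 0.247] pointing down, gripper open.
Joint ranges: [-2.7, 2.7], [-0.37, 2.16], [-1.27, 1.26], [0.24, 2.4], [-1.31, 4.45], [0.19, 1.91], [-2.76, 2.76]. Speed limits (rad/s): [2.39, 2.39, 3.14, 3.14, 3.14, 3.14, 3.14].

INTERFACE

Orientations are given as a unit quaternion [x, y, z, w].
In Python, from plant import env gives the robot as it stands.
- The arm moves only by the tool carry_out, never from a script. Its argument "motion" is a list of rows, each a list of 3 entries, a list of its own where there are three numbers: the finger opening in mm, from 0 to 88.1, then the shift along the tool's x, y, z as a fraction of full scale, then the turn about the tool's z as a fraction of full scale. In form: [[fingers, [x, y, z], yaw], ...]. A call has 1 to 20 rows; each row shifts and turns the commanded pose from where the row before left it, along the tool's axes as they then stand; what a row does not reach is not made up. Full scale, the value 1, is 0.5 m for a shift and pi/4 rad for a turn. A row lasts 1/8 s, in which the tool goes at most 62.5 mm and 10.7 degrees, less where a joint would pass 70% of its speed; a pose out of reach is approached as far as the arm can. A call with a number of a shift or a turn outside -1 to 1 is refused whole. A call with a gripper value outside its range is refused whole. The fingers move at their own pace and stop on an object; the grip force is fixed at half the most. Time passes only in rows, so rows that do not move let the fingers close. It gives the time, the measured TCP pose, the force, the opening and the grip force at its end, in the units of the state.
- env.state(): the state, without advancing time (a new reading comes with each control period).
- env.read_camera(name): name is "side" or "top" or "wrist"; returns (picture, depth): 420x560x3 uint8, red, green, blue; 420x560 float32, m along the optical axis (not along the pixel's ray), 0 where there is no reading.
- env.camera_model(name): a dict with "fx", "fy", "cx", "cy" (pixels), "world_to_cam" (4x4, takes a point from world to camera coordinates). Camera axes: x right, y down, z forward; pixel columns grow to the right and rows downward; lengths in m; the calibration is good to about 2 mm. A picture is of the moment at which its call begins: read the wrist's pose just before it. camera_model takes no time and is no camera call; for the wrist camera it gives the pose at the moment of the call.
- env.hand_in(): hands the job in; it is judged then, once.
The state is a dict: "time_s": time; "joints": joint angles; "qd": joint speeds; "effort": joint torques, N m; "position": TCP position; "tool_rot": TCP orientation; "ft_force": force on the tool from outside, world axes, zero at the start; "moment": the same for the moment, N m; "finger_gap": finger opening in m; "grip_force": force on a finger pad.
Only numpy, scipy, OpenCV 4.12 (cv2) and the standard library are available. Lean on these libraries where they do the work, as an engineer would, in place of code of your own. Each camera call takes 0.05 s, during which the arm holds its last target. There are 200 camera calls.

## Working session

There is one attempt and no reset: what is moved stays moved. The work goes in short steps, Python scripts to look and compute and a tool call to move; the robot and the scene stay as the last step left them, time stands still between calls to the robot, and variables do not carry over. Pictures are saved under pics/ and viewed, at most 14 in all, crops included, and the job is handed in when it is done.

Besides the shell and the picture viewer there is one more tool, called by a JSON object that holds its "name" and its "arguments", one argument or row to a line. carry_out: Moves the arm, as the interface text tells. Its arguments: {"type":"object","properties":{"motion":{"type":"array","items":{"type":"array"}}},"required":["motion"]}

```bash
mkdir -p pics; python3 - <<'E'
from plant import env
import cv2,numpy as np
for n in("top","side"):
    p,d=env.read_camera(n); cv2.imwrite(f"pics/{n}0.png",p[:,:,::-1]); np.savez(f"{n}0.npz",p=p,d=d,**{k:v for k,v in env.camera_model(n).items()})
s=env.state(); print(s["time_s"],s["position"],s["tool_rot"],s["finger_gap"])
for n in("top","side"): print(env.camera_model(n))
E
```

```text
0.1 [0.28880476 0.58172061 0.24593013] [ 2.28326161e-01  9.73584396e-01 -7.57030041e-04 -1.19521818e-04] 0.08831255656233825
{'fx': 415.7090196958455, 'fy': 415.7090196958455, 'cx': 277.20637172904696, 'cy': 211.64131742585988, 'world_to_cam': array([[-0.02218399, -0.99973494, -0.00615867,  0.01438884],
       [-0.99345425,  0.02273424, -0.11194558,  0.5794552 ],
       [ 0.11205592,  0.00363496, -0.99369525,  0.84712688],
       [ 0.        ,  0.        ,  0.        ,  1.        ]])}
{'fx': 495.8072607436628, 'fy': 495.8072607436628, 'cx': 276.10663555096653, 'cy': 211.33196201352638, 'world_to_cam': array([[ 0.98404537, -0.17789682, -0.00272568, -0.56349063],
       [-0.08949948, -0.48171436, -0.87174602,  0.11568641],
       [ 0.15376785,  0.85808158, -0.48995046,  0.79856379],
       [ 0.        ,  0.        ,  0.        ,  1.        ]])}
```

View pics/top0.png

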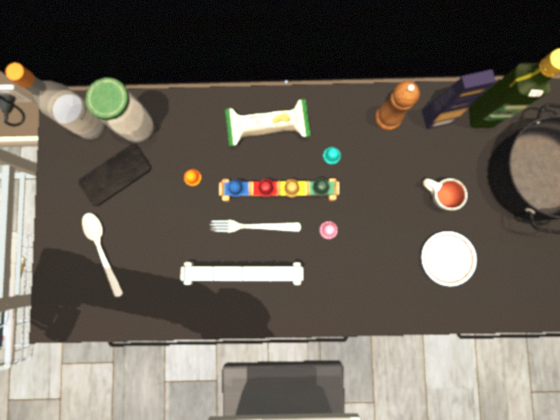

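View pics/side0.png

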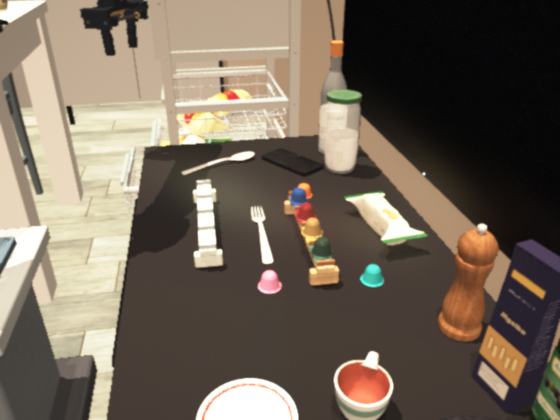

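The top view has storage at row ~187 (blue 236, red 266, gold 292, green 321, left to right) and the white rack at row ~273 (cols 181–303). A fork lies between them. Pink and turquoise decoys sit beside the racks, with an orange one at the far left. I'll enlarge the racks next.

```bash
python3 - <<'E'
import cv2
im=cv2.imread("pics/top0.png")
a=cv2.resize(im[165:211,210:350],None,fx=5.7,fy=5.7,interpolation=cv2.INTER_CUBIC)
b=cv2.resize(im[250:296,172:312],None,fx=5.7,fy=5.7,interpolation=cv2.INTER_CUBIC)
cv2.imwrite("pics/crop.png",cv2.vconcat([a,b])); print(a.shape)
E
```

```text
(262, 798, 3)
```

View pics/crop.png

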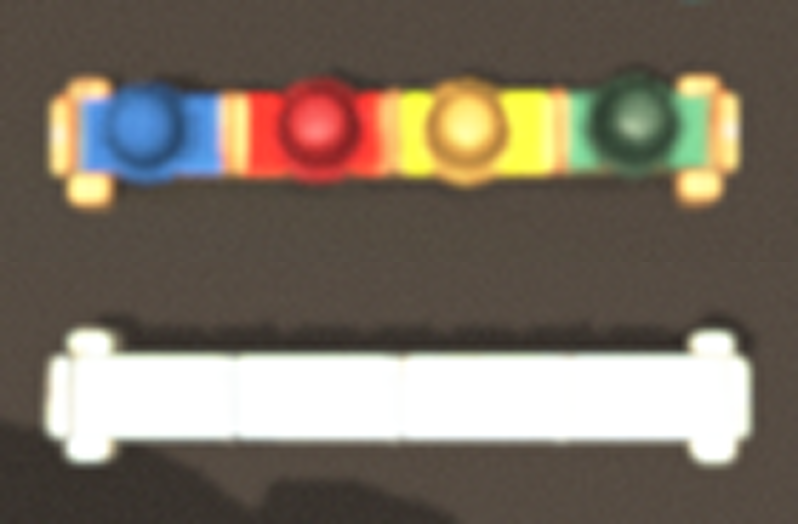

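The crop shows rims centred near (145,132), (318,131), (466,132) and (633,124) in crop pixels. The capsules aren't centred in their compartments. I'll fit the racks and rims from depth and colour.

```bash
cat >h.py <<'E'
import numpy as np,cv2
def ray(m,u,v,z):
    """pixel -> world point on plane z"""
    T=np.array(m["world_to_cam"]);R,t=T[:3,:3],T[:3,3];c=-R.T@t
    d=R.T@np.array([(u-m["cx"])/m["fx"],(v-m["cy"])/m["fy"],1.]);return c+d*(z-c[2])/d[2]
def cloud(m,d):
    T=np.array(m["world_to_cam"]);v,u=np.indices(d.shape)
    P=np.stack([(u-m["cx"])/m["fx"]*d,(v-m["cy"])/m["fy"]*d,d],-1)
    return (P-T[:3,3])@T[:3,:3]
E
python3 - <<'E'
from h import *
m=np.load("top0.npz");d=m["d"];W=cloud(m,d)
for nm,(r0,r1,c0,c1) in dict(sto=(165,211,210,350),srv=(250,296,172,312)).items():
    w=W[r0:r1,c0:c1].reshape(-1,3)
    print(nm,"table z",np.median(w[:,2][abs(w[:,2])<.02]))
    q=w[(w[:,2]>.03)&(w[:,2]<.055)]
    print(len(q),"z pct",np.percentile(q[:,2],[5,25,50,75,95]).round(4))
    (c,s,a)=cv2.minAreaRect(q[:,:2].astype(np.float32)*1000);print(c,s,a)
    _,_,V=np.linalg.svd(q[:,:2]-q[:,:2].mean(0));print("pca",q[:,:2].mean(0),np.degrees(np.arctan2(-V[0,0]*np.sign(V[0,1]),abs(V[0,1]))))
# pixel readings from crop
f=lambda x,y,r,c:(c+(x+.5)/5.7-.5,r+(y+.5)/5.7-.5)
for n,x,y in(("blue",145,132),("red",318,131),("gold",466,132),("green",633,124)):
    print(n,ray(m,*f(x,y,165,210),.045).round(4))
for n,x,y,z in(("L",50,135,.049),("R",739,133,.049),("d1",234,135,.049),("d2",389,135,.049),("d3",560,135,.049)): print("sto",n,ray(m,*f(x,y,165,210),z).round(4))
for n,x,y,z in(("L",47,398,.049),("R",749,397,.049),("tl",150,354,.04),("bl",150,440,.04),("tr",650,354,.04),("br",650,440,.04)): print("srv",n,ray(m,*f(x,y-262,250,172),z).round(4))
for n,x,y,z in(("tl",100,96,.042),("bl",100,178,.042),("tr",690,95,.042),("br",690,175,.042)): print("sto",n,ray(m,*f(x,y,165,210),z).round(4))
p=m["p"];hsv=cv2.cvtColor(p,cv2.COLOR_RGB2HSV)
E
```

```text
sto table z -0.0007507741971216483
1252 z pct [0.0372 0.0403 0.042  0.0449 0.0508]
(628.7493896484375, -3.6392898559570312) (250.31985473632812, 41.1781005859375) 89.31989288330078
pca [ 0.62767635 -0.0045301 ] -0.587244496718582
srv table z -0.0006492062469013944
1611 z pct [0.0369 0.0384 0.0394 0.0407 0.0477]
(450.695068359375, 78.42259216308594) (251.41651916503906, 37.14548873901367) 88.72821044921875
pca [0.45267623 0.07603151] -1.520991410426311
blue [0.6308 0.0888 0.045 ]
red [0.6297 0.025  0.045 ]
gold [ 0.628  -0.0295  0.045 ]
green [ 0.6296 -0.0911  0.045 ]
sto L [0.6298 0.1232 0.049 ]
sto R [ 0.6246 -0.1293  0.049 ]
sto d1 [0.6282 0.0557 0.049 ]
sto d2 [ 0.6269 -0.0011  0.049 ]
sto d3 [ 0.6254 -0.0638  0.049 ]
srv L [0.4552 0.2032 0.049 ]
srv R [ 0.45   -0.0485  0.049 ]
srv tl [0.4699 0.1679 0.04  ]
srv bl [0.439 0.168 0.04 ]
srv tr [ 0.4659 -0.0136  0.04  ]
srv br [ 0.4351 -0.0128  0.04  ]
sto tl [0.6452 0.1056 0.042 ]
sto bl [0.6145 0.1059 0.042 ]
sto tr [ 0.6405 -0.1128  0.042 ]
sto br [ 0.6106 -0.1117  0.042 ]
```

{"name": "carry_out", "arguments": {
  "motion": [
    [88,[0,0,0],0.205],
    [88,[0,0,0],0.205],
    [88,[0,0,0],0.205],
    [88,[0,0,0],0.205],
    [88,[0,0,0],0.205],
    [88,[0,0,0],0.205],
    [88,[0,0,0],0.205],
    [88,[-0.11,0.052,-0.01],0],
    [88,[-0.11,0.052,-0.01],0],
    [88,[-0.11,0.052,-0.01],0],
    [88,[-0.11,0.052,-0.01],0],
    [88,[-0.11,0.052,-0.01],0],
    [88,[-0.11,0.052,-0.01],0],
    [88,[-0.11,0.052,-0.01],0],
    [88,[-0.11,0.052,-0.01],0],
    [88,[-0.11,0.052,-0.01],0],
    [88,[-0.11,0.052,-0.01],0],
    [88,[0,0,0],0],
    [88,[0,0,0],0]
  ]
}}

```text
time_s: 2.48
position: [0.5392, 0.0284, 0.2963]
tool_rot: [0.713, 0.701, -0.0, -0.001]
ft_force: [0.0, -0.1, -0.8]
finger_gap: 0.0878
grip_force: 0.0
```

```bash
cat >>h.py <<'E'
def snap(n,f):
    from plant import env
    m=env.camera_model(n);p,d=env.read_camera(n)
    cv2.imwrite(f"pics/{f}.png",p[:,:,::-1]);np.savez(f+".npz",p=p,d=d,**m);return m,p,d
def st():
    from plant import env
    from scipy.spatial.transform import Rotation as R
    s=env.state();r=R.from_quat(s["tool_rot"]).as_matrix()
    print("t",s["time_s"],"pos",s["position"].round(4) if hasattr(s["position"],"round") else s["position"],"ty ang",np.degrees(np.arctan2(r[1,1],r[0,1])).round(2),"tz",r[:,2].round(4),"gap",s["finger_gap"],"grip",s["grip_force"],"F",np.round(s["ft_force"],1))
E
python3 - <<'E'
from h import *
snap("wrist","w1");st()
E
```

```text
t 2.525 pos [0.5391 0.0293 0.2963] ty ang -0.88 tz [-1.1e-03  6.0e-04 -1.0e+00] gap 0.0880829876938959 grip 0.0 F [ 0.3 -0.3 -0.4]
```

View pics/w1.png

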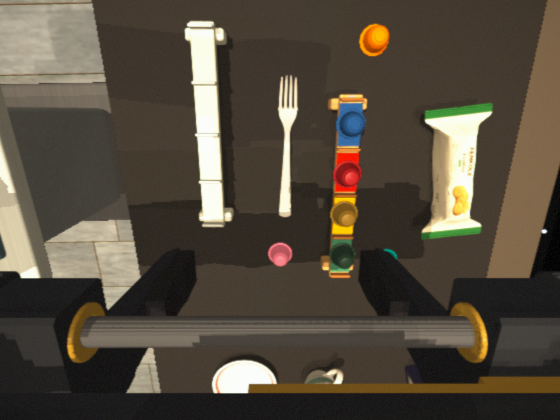

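The wrist view shows both racks, white at cols 187–232 and storage at cols 325–365. The capsules, top to bottom, are blue (351,124), red (347,175), gold (344,214) and green (342,255). I'll enlarge for a second, independent measurement.

```bash
python3 - <<'E'
import cv2
im=cv2.imread("pics/w1.png")
a=cv2.resize(im[88:283,315:385],None,fx=4,fy=4,interpolation=cv2.INTER_CUBIC)
b=cv2.resize(im[15:235,175:245],None,fx=3.5,fy=3.5,interpolation=cv2.INTER_CUBIC)
a=cv2.rotate(a,0);b=cv2.rotate(b,0)
a=cv2.copyMakeBorder(a,0,0,0,800-a.shape[1],0);b=cv2.copyMakeBorder(b,0,0,0,800-b.shape[1],0)
b=(b*0.75).astype('uint8');print(a.shape,b.shape)
cv2.imwrite("pics/crop2.png",cv2.vconcat([a,b]))
E
```

```text
(280, 800, 3) (245, 800, 3)
```

View pics/crop2.png

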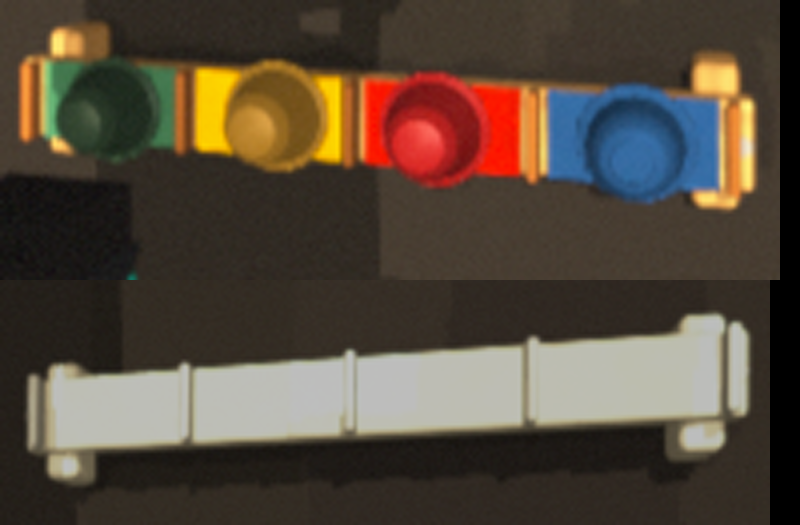

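Both racks are clear: the dividers are at crop x = 31, 183, 349, 533, 733 (storage) and 36, 185, 349, 532, 739 (serving). The four rims read at (108,110), (274,117), (436,130) and (636,144).

```bash
python3 - <<'E'
from h import *
m=np.load("w1.npz");m={k:m[k] for k in m}
A=lambda X,Y:(315+(Y+.5)/4-.5,88+(779.5-X)/4-.5)
B=lambda X,Y:(175+(Y-279.5)/3.5-.5,15+(769.5-X)/3.5-.5)
for n,x,y in(("green",108,110),("gold",274,117),("red",436,130),("blue",636,144)): print(n,ray(m,*A(x,y),.045).round(4))
for n,x,a,b in(("t150",150,65,150),("t500",500,84,176),("t700",700,98,192)):
    P,Q=ray(m,*A(x,a),.042),ray(m,*A(x,b),.042);print("sto",n,P.round(4),Q.round(4),((P+Q)/2).round(4))
for x,y in((31,95),(183,108),(349,118),(533,130),(733,147)): print("sto div",ray(m,*A(x,y),.049).round(4))
for x,a,b in((120,376,447),(270,366,440),(440,355,432),(620,340,422)):
    P,Q=ray(m,*B(x,a),.04),ray(m,*B(x,b),.04);print("srv",P.round(4),Q.round(4),((P+Q)/2).round(4))
for x,a,b in((185,363,443),(349,350,434),(532,337,425),(739,322,415)): print("srv div",ray(m,*B(x,(a+b)/2),.049).round(4))
W=cloud(m,m["d"])
for nm,(r0,r1,c0,c1) in dict(sto=(88,283,325,370),srv=(15,235,180,235)).items():
    w=W[r0:r1,c0:c1].reshape(-1,3);q=w[(w[:,2]>.036)&(w[:,2]<.047)]
    print(nm,len(q),cv2.minAreaRect(q[:,:2].astype(np.float32)*1000),np.median(w[abs(w[:,2])<.02][:,2]))
E
```

```text
green [ 0.6299 -0.0912  0.045 ]
gold [ 0.6293 -0.0292  0.045 ]
red [0.6307 0.0263 0.045 ]
blue [0.6317 0.0887 0.045 ]
sto t150 [ 0.614  -0.0761  0.042 ] [ 0.6438 -0.0766  0.042 ] [ 0.6289 -0.0763  0.042 ]
sto t500 [0.6155 0.0467 0.042 ] [0.645  0.0462 0.042 ] [0.6303 0.0465 0.042 ]
sto t700 [0.6172 0.1076 0.042 ] [0.6459 0.1071 0.042 ] [0.6316 0.1074 0.042 ]
sto div [ 0.6251 -0.1195  0.049 ]
sto div [ 0.6269 -0.0607  0.049 ]
sto div [ 0.6274 -0.0018  0.049 ]
sto div [0.6281 0.0578 0.049 ]
sto div [0.63   0.1167 0.049 ]
srv [ 0.4384 -0.0079  0.04  ] [ 0.4657 -0.0084  0.04  ] [ 0.452  -0.0081  0.04  ]
srv [0.44   0.0497 0.04  ] [0.4673 0.0492 0.04  ] [0.4537 0.0494 0.04  ]
srv [0.4419 0.1092 0.04  ] [0.4689 0.1088 0.04  ] [0.4554 0.109  0.04  ]
srv [0.4425 0.1665 0.04  ] [0.47  0.166 0.04 ] [0.4563 0.1663 0.04  ]
srv div [0.453  0.0195 0.049 ]
srv div [0.4542 0.0785 0.049 ]
srv div [0.4558 0.1383 0.049 ]
srv div [0.4574 0.1992 0.049 ]
sto 2342 ((629.6976928710938, -3.3785629272460938), (250.48605346679688, 37.36383819580078), 89.45242309570312) -0.0009353007966558401
srv 4313 ((452.872314453125, 78.25019836425781), (250.59994506835938, 28.678146362304688), 88.668701171875) -0.0011169765538215212
```

{"name": "carry_out", "arguments": {
  "motion": [
    [50,[0.0244,0.0365,0.07],0.006],
    [50,[0.0244,0.0365,0.07],0],
    [50,[0.0244,0.0365,0.07],0],
    [50,[0.0244,0.0365,0.07],0],
    [50,[0.0244,0.0365,0.07],0],
    [50,[0,0,0],0],
    [50,[0,0,0],0],
    [50,[0,0,0],0]
  ]
}}

```text
time_s: 3.52
position: [0.6325, 0.0868, 0.1235]
tool_rot: [0.715, 0.699, 0.001, 0.001]
ft_force: [0.2, 0.5, -0.0]
finger_gap: 0.05
grip_force: 0.0
```

```bash
python3 - <<'E'
from h import *
st()
m=np.load("top0.npz");
for u,v in((328,231),(332,156)):print(ray(m,u,v,.005))
E
```

```text
t 3.525 pos [0.6325 0.0868 0.1235] ty ang -1.25 tz [ 2.1e-03  4.0e-04 -1.0e+00] gap 0.050000402738463956 grip 0.0 F [ 0.2  0.5 -0. ]
[ 0.53795912 -0.10782183  0.005     ]
[ 0.70393367 -0.12263166  0.005     ]
```

{"name": "carry_out", "arguments": {
  "motion": [
    [50,[0.002,-0.001,0.035],0],
    [50,[0,0,0.035],0],
    [50,[0,0,0.035],0],
    [50,[0,0,0],0],
    [50,[0,0,0],0]
  ]
}}

```text
time_s: 4.15
position: [0.6319, 0.0878, 0.0692]
tool_rot: [0.715, 0.699, -0.0, 0.0]
ft_force: [-0.5, 0.5, -0.8]
finger_gap: 0.0499
grip_force: 0.0
```

```bash
python3 - <<'E'
from h import *
st();snap("side","s1");st();snap("top","t1");st()
im=cv2.imread("pics/s1.png")[170:300,180:360]
cv2.imwrite("pics/s1c.png",cv2.resize(im,None,fx=4,fy=4,interpolation=2))
E
```

```text
t 4.15 pos [0.6319 0.0878 0.0692] ty ang -1.26 tz [ 1.e-04 -2.e-04 -1.e+00] gap 0.04991570945695399 grip 0.0 F [-0.5  0.5 -0.8]
t 4.2 pos [0.6321 0.0878 0.0696] ty ang -1.26 tz [ 9.e-04  0.e+00 -1.e+00] gap 0.05007823909133874 grip 0.0 F [ 0.1 -0.5  0.8]
t 4.25 pos [0.6322 0.0879 0.0698] ty ang -1.25 tz [ 1.e-03  1.e-04 -1.e+00] gap 0.04934319359801288 grip 0.0 F [ 0.6 -0.4 -0.3]
```

View pics/s1c.png

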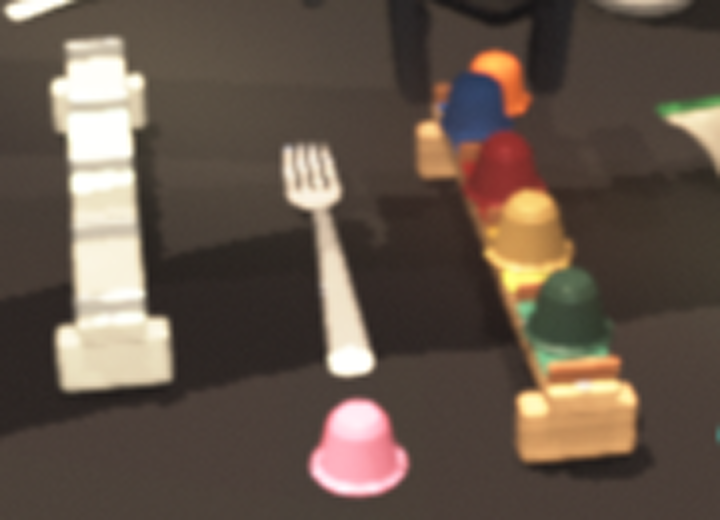

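The side crop shows the open fingers straddling the blue capsule, at about (410,80) and (550,60), so descend and grip.

{"name": "carry_out", "arguments": {
  "motion": [
    [50,[0.001,-0.001,0.036],0],
    [50,[0,0,0.036],0],
    [50,[0,0,0],0],
    [50,[0,0,0],0],
    [30,[0,0,0],0],
    [30,[0,0,0],0],
    [30,[0,0,0],0],
    [30,[0,0,0],0]
  ]
}}

```text
time_s: 5.25
position: [0.631, 0.0885, 0.034]
tool_rot: [0.715, 0.699, 0.0, -0.0]
ft_force: [-2.9, 0.3, 5.5]
finger_gap: 0.0312
grip_force: 67.5
```

```bash
python3 -c "
from h import *
st()"
```

```text
t 5.25 pos [0.631  0.0885 0.034 ] ty ang -1.25 tz [-3.e-04  4.e-04 -1.e+00] gap 0.031223535181403396 grip 67.4915440933546 F [-2.9  0.3  5.5]
```

```bash
python3 - <<'E'
from h import *
snap("side","s2");snap("top","t2")
a=cv2.imread("pics/s2.png")[170:250,260:350]
b=cv2.imread("pics/t2.png")[160:240,200:290]
f=lambda i:cv2.resize(i,(400,356),interpolation=2)
cv2.imwrite("pics/s2c.png",cv2.hconcat([f(a),f(b)]));st()
E
```

```text
t 5.35 pos [0.631  0.0885 0.034 ] ty ang -1.25 tz [-3.e-04  3.e-04 -1.e+00] gap 0.03111270916870635 grip 67.49337715795264 F [-3.1 -0.3  6.2]
```

View pics/s2c.png

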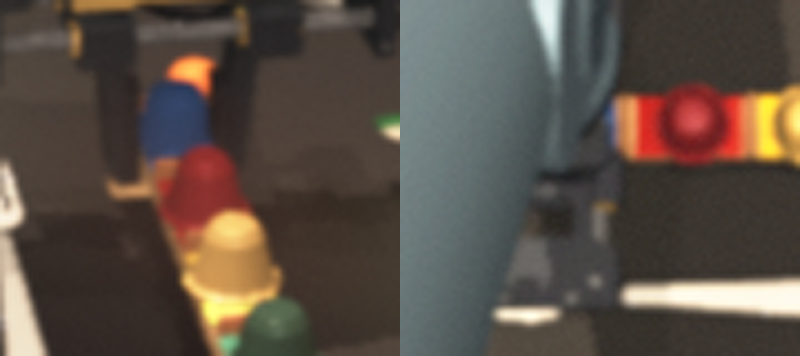

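Blue is upright between the fingers, but the 31 mm gap at 67 N suggests over-squeezing. I'll re-open and close more gently to find the contact width.

{"name": "carry_out", "arguments": {
  "motion": [
    [44,[0,0,0],0],
    [44,[0,0,0],0],
    [44,[0,0,0],0],
    [38,[0,0,0],0],
    [37,[0,0,0],0],
    [36,[0,0,0],0],
    [36,[0,0,0],0],
    [36,[0,0,0],0]
  ]
}}

```text
time_s: 6.35
position: [0.6317, 0.0884, 0.0335]
tool_rot: [0.715, 0.699, 0.0, 0.0]
ft_force: [3.5, 0.1, 3.7]
finger_gap: 0.0359
grip_force: 39.3
```

```bash
python3 -c "
from h import *
st()"
```

```text
t 6.35 pos [0.6317 0.0884 0.0335] ty ang -1.25 tz [ 0.0011 -0.     -1.    ] gap 0.03594872610872751 grip 39.28916165561532 F [3.5 0.1 3.7]
```

{"name": "carry_out", "arguments": {
  "motion": [
    [36,[0,0,-0.01],0],
    [36,[0,0,-0.01],0],
    [36,[0,0,-0.02],0],
    [36,[0,0,-0.04],0],
    [36,[0,0,-0.04],0],
    [36,[0,0,0],0],
    [36,[0,0,0],0]
  ]
}}

```text
time_s: 7.22
position: [0.6309, 0.0886, 0.0932]
tool_rot: [0.715, 0.699, 0.0, -0.0]
ft_force: [0.6, -0.2, 0.3]
finger_gap: 0.0359
grip_force: 39.9
```

```bash
python3 - <<'E'
from h import *
st();snap("side","s3")
a=cv2.imread("pics/s3.png")[130:250,250:350]
cv2.imwrite("pics/s3c.png",cv2.resize(a,(500,600),interpolation=2))
E
```

```text
t 7.225 pos [0.6309 0.0886 0.0932] ty ang -1.24 tz [-2.e-04  2.e-04 -1.e+00] gap 0.03593186258652084 grip 39.87282621959821 F [ 0.6 -0.2  0.3]
```

View pics/s3c.png

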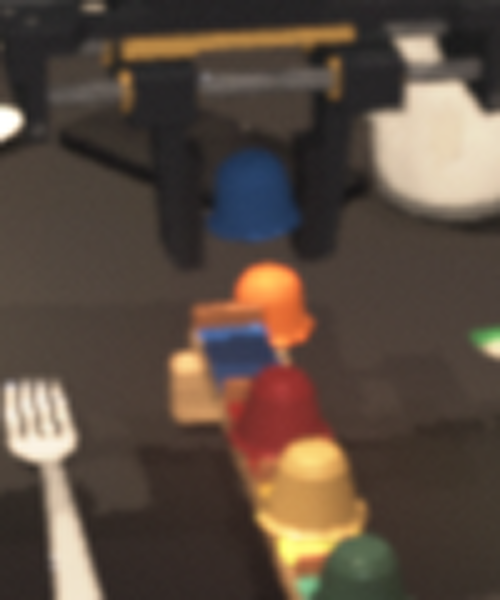

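Blue hangs level between the fingers, held by its rim at about (255,200). Carry it to the serving rack.

{"name": "carry_out", "arguments": {
  "motion": [
    [36,[-0.0348,-0.0592,0],0],
    [36,[-0.0348,-0.0592,0],0],
    [36,[-0.0348,-0.0592,0],0],
    [36,[-0.0348,-0.0592,0],0],
    [36,[-0.0348,-0.0592,0],0],
    [36,[-0.0348,-0.0592,0.02],0],
    [36,[0,0,0.02],0],
    [36,[0,0,0.02],0],
    [36,[0,0,0],0],
    [36,[0,0,0],0],
    [36,[0,0,0],0]
  ]
}}

```text
time_s: 8.65
position: [0.4519, -0.0119, 0.0634]
tool_rot: [0.715, 0.7, 0.0, 0.0]
ft_force: [-0.0, -0.2, -0.0]
finger_gap: 0.0359
grip_force: 39.9
```

```bash
python3 -c "
from h import *
st()"
```

```text
t 8.65 pos [ 0.4519 -0.0119  0.0634] ty ang -1.22 tz [ 7.e-04 -0.e+00 -1.e+00] gap 0.035888929609553234 grip 39.87237015609935 F [-0.  -0.2 -0. ]
```

{"name": "carry_out", "arguments": {
  "motion": [
    [36,[0,-0.001,0.02],0],
    [36,[0,0,0.02],0],
    [36,[0,0,0.012],0],
    [36,[0,0,0.01],0],
    [36,[0,0,0],0],
    [36,[0,0,0],0],
    [36,[0,0,0],0]
  ]
}}

```text
time_s: 9.52
position: [0.4508, -0.012, 0.0324]
tool_rot: [0.715, 0.699, 0.0, 0.0]
ft_force: [-0.7, 0.3, -0.3]
finger_gap: 0.0362
grip_force: 39.5
```

```bash
python3 -c "
from h import *
st()"
```

```text
t 9.525 pos [ 0.4508 -0.012   0.0324] ty ang -1.24 tz [ 2.e-04  0.e+00 -1.e+00] gap 0.03619601917118736 grip 39.470888498194654 F [-0.7  0.3 -0.3]
```

{"name": "carry_out", "arguments": {
  "motion": [
    [36,[0,0,0.001],0],
    [36,[0,0,0],0],
    [40,[0,0,0],0],
    [50,[0,0,0],0],
    [50,[0,0,0],0],
    [50,[0,0,0],0],
    [50,[0,0,-0.03],0],
    [50,[0,0,-0.05],0],
    [50,[0,0,-0.045],0],
    [50,[0.0139,0.0595,0],0],
    [50,[0.0139,0.0595,0],0],
    [50,[0.0139,0.0595,0],0],
    [50,[0.0139,0.0595,0],0],
    [50,[0.0139,0.0595,0],0],
    [50,[0.0139,0.0595,0],0],
    [50,[0,0,0],0],
    [50,[0,0,0],0],
    [50,[0,0,0],0]
  ]
}}

```text
time_s: 11.78
position: [0.6292, 0.0254, 0.0945]
tool_rot: [0.715, 0.699, -0.0, -0.0]
ft_force: [0.7, -0.4, 0.7]
finger_gap: 0.0503
grip_force: 39.9
```

```bash
python3 - <<'E'
from h import *
st();snap("side","s4")
a=cv2.imread("pics/s4.png")[120:300,180:360]
cv2.imwrite("pics/s4c.png",cv2.resize(a,(600,600),interpolation=2))
E
```

```text
t 11.775 pos [0.6292 0.0254 0.0945] ty ang -1.28 tz [-7.e-04 -2.e-04 -1.e+00] gap 0.050270350490859025 grip 39.884000808160636 F [ 0.7 -0.4  0.7]
```

View pics/s4c.png

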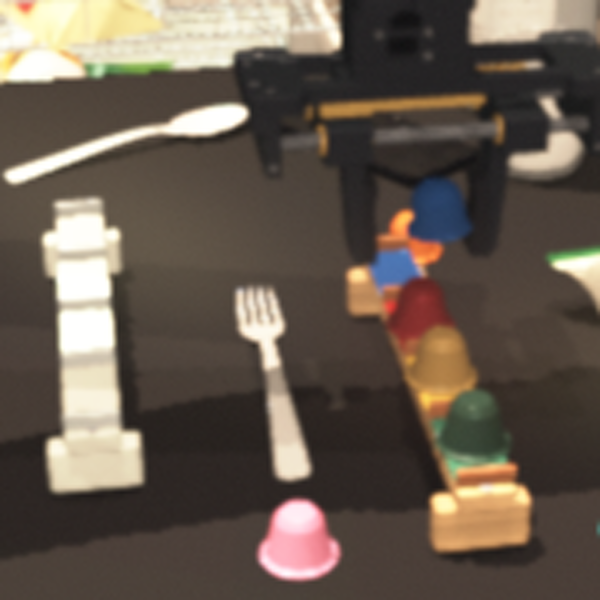

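Blue did not release. It still hangs on the far finger at (440,210), with the gap at 50 mm and the pad reading a steady 40 N, so the pad seems to cling. Take it back above its slot, allowing for the 7 mm offset.

{"name": "carry_out", "arguments": {
  "motion": [
    [50,[-0.0137,-0.0613,0],0],
    [50,[-0.0137,-0.0613,0],0],
    [50,[-0.0137,-0.0613,0],0],
    [50,[-0.0137,-0.0613,0],0],
    [50,[-0.0137,-0.0613,0],0],
    [50,[-0.0137,-0.0613,0],0],
    [50,[0,0,0.03],0],
    [50,[0,0,0.03],0],
    [50,[0,0,0],0],
    [50,[0,0,0],0],
    [50,[0,0,0],0]
  ]
}}

```text
time_s: 13.2
position: [0.446, -0.0113, 0.0644]
tool_rot: [0.715, 0.699, 0.0, 0.0]
ft_force: [-0.5, 0.2, -0.3]
finger_gap: 0.0504
grip_force: 39.9
```

```bash
python3 - <<'E'
from h import *
st();snap("side","s5")
m,p,d=snap("wrist","w5")
a=cv2.imread("pics/s5.png")[150:270,150:270]
b=cv2.imread("pics/w5.png")[:330,100:460]
cv2.imwrite("pics/s5c.png",cv2.hconcat([cv2.resize(a,(400,400),interpolation=2),cv2.resize(b,(400,400),interpolation=2)]))
E
```

```text
t 13.2 pos [ 0.446  -0.0113  0.0644] ty ang -1.25 tz [ 7.e-04 -0.e+00 -1.e+00] gap 0.050437140216855254 grip 39.88378476793514 F [-0.5  0.2 -0.3]
```

View pics/s5c.png

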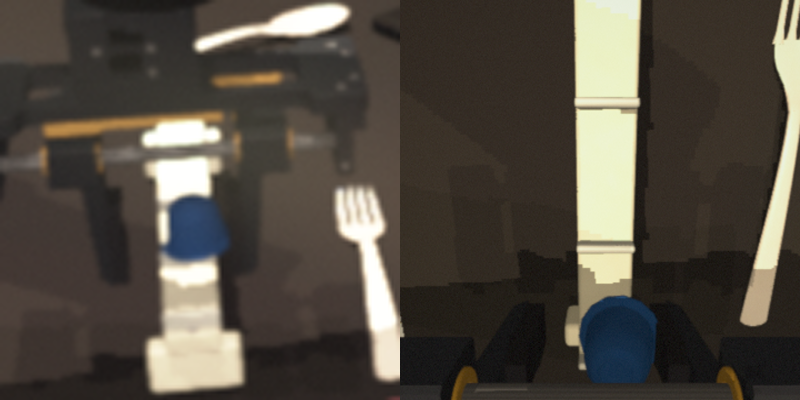

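Confirmed: blue is on the far finger only, over its slot. Lower it onto the rack, then open to full in steps. Each step shifts the tool so the far finger stays still, in case full opening lets go.

{"name": "carry_out", "arguments": {
  "motion": [
    [50,[0,0,0.025],0],
    [50,[0,0,0.025],0],
    [50,[0,0,0.008],0],
    [50,[0,0,0.006],0],
    [50,[0,0,0],0],
    [54,[0,-0.004,0],0],
    [58,[0,-0.004,0],0],
    [62,[0,-0.004,0],0],
    [66,[0,-0.004,0],0],
    [70,[0,-0.004,0],0],
    [74,[0,-0.004,0],0],
    [78,[0,-0.004,0],0],
    [82,[0,-0.004,0],0],
    [86,[0,-0.004,0],0],
    [88,[0,-0.002,0],0],
    [88,[0,0,0],0],
    [88,[0,0,0],0]
  ]
}}

```text
time_s: 15.42
position: [0.4264, -0.0109, 0.0322]
tool_rot: [0.715, 0.699, -0.0, -0.0]
ft_force: [-0.3, -0.4, -0.2]
finger_gap: 0.088
grip_force: 39.5
```

```bash
python3 - <<'E'
from h import *
st();snap("side","s6");m,p,d=snap("wrist","w6")
a=cv2.imread("pics/s6.png")[150:270,150:270]
b=cv2.imread("pics/w6.png")[:330,100:460]
cv2.imwrite("pics/s6c.png",cv2.hconcat([cv2.resize(a,(400,400),interpolation=2),cv2.resize(b,(400,400),interpolation=2)]))
E
```

```text
t 15.425 pos [ 0.4264 -0.0109  0.0322] ty ang -1.24 tz [-2.e-04  0.e+00 -1.e+00] gap 0.08799050970401515 grip 39.475039148310316 F [-0.3 -0.4 -0.2]
```

```bash
cat >>h.py <<'E'
def cap(f,lo,hi,zmin=.03,box=(.40,.52,-.08,.22)):
    """centre of coloured capsule in the world from saved picture f"""
    m=np.load(f+".npz");W=cloud(m,m["d"]);h=cv2.cvtColor(m["p"],cv2.COLOR_RGB2HSV)
    k=(h[...,0]>=lo)&(h[...,0]<=hi)&(h[...,1]>120)&(h[...,2]>30)&(W[...,2]>zmin)&(W[...,0]>box[0])&(W[...,0]<box[1])&(W[...,1]>box[2])&(W[...,1]<box[3])
    q=W[k];
    if len(q)<20: return len(q)
    t=q[q[:,2]>np.percentile(q[:,2],97)-.004]
    return len(q),"ext",np.percentile(q,1,0).round(4),np.percentile(q,99,0).round(4),"top",t.mean(0).round(4)
E
python3 - <<'E'
from h import *
print(cap("w6",100,125));print(cap("w5",100,125))
print(cap("s6",100,125));print(cap("s5",100,125))
E
```

```text
(4251, 'ext', array([ 0.4392, -0.0174,  0.0399]), array([0.4713, 0.0057, 0.0657]), 'top', array([ 0.4548, -0.0063,  0.0652]))
(4154, 'ext', array([ 0.4407, -0.0159,  0.069 ]), array([0.4715, 0.0059, 0.0961]), 'top', array([ 0.4547, -0.0069,  0.0955]))
(246, 'ext', array([ 0.4427, -0.0258,  0.0416]), array([ 0.4704, -0.0091,  0.0659]), 'top', array([ 0.4578, -0.016 ,  0.0638]))
(220, 'ext', array([ 0.4441, -0.0268,  0.0701]), array([ 0.4699, -0.0128,  0.0956]), 'top', array([ 0.4551, -0.0177,  0.0936]))
```

View pics/s6c.png

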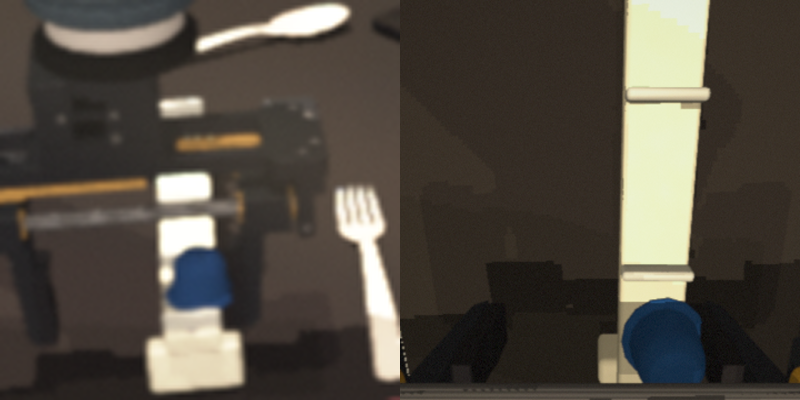

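The side view shows blue upright on the rack at about (200,280), still against the far finger with full opening. I'll strip it off sideways: slide along +y so the divider stops the capsule and the pad slides past it.

{"name": "carry_out", "arguments": {
  "motion": [
    [88,[0,-0.006,0],0],
    [88,[0.006,0,0],0],
    [88,[0.006,0,0],0],
    [88,[0.006,0,0],0],
    [88,[0.006,0,0],0],
    [88,[0.006,0,0],0],
    [88,[0,0,0],0],
    [88,[0,0,0],0]
  ]
}}

```text
time_s: 16.52
position: [0.4255, 0.0017, 0.0326]
tool_rot: [0.716, 0.698, 0.0, 0.002]
ft_force: [2.6, -8.8, -0.0]
finger_gap: 0.088
grip_force: 36.7
```

```bash
python3 - <<'E'
from h import *
st();snap("side","s7");snap("wrist","w7")
print(cap("w7",100,125));print(cap("s7",100,125))
E
```

```text
t 16.525 pos [0.4255 0.0017 0.0326] ty ang -1.45 tz [ 0.0038 -0.0029 -1.    ] gap 0.08798102293617027 grip 36.68608339798084 F [ 2.6 -8.8 -0. ]
(3751, 'ext', array([ 0.4378, -0.0069,  0.0404]), array([0.4701, 0.0136, 0.0661]), 'top', array([0.4535, 0.0056, 0.0656]))
(240, 'ext', array([ 0.4408, -0.0158,  0.0415]), array([ 0.4693, -0.0007,  0.0667]), 'top', array([ 0.456 , -0.0056,  0.0642]))
```

{"name": "carry_out", "arguments": {
  "motion": [
    [88,[0.006,0,0],0],
    [88,[0.006,0,0],0],
    [88,[0.006,0,0],0],
    [88,[0,0,0],0]
  ]
}}

```text
time_s: 17.12
position: [0.4242, 0.0132, 0.0323]
tool_rot: [0.715, 0.699, 0.0, 0.0]
ft_force: [1.4, 0.6, -0.0]
finger_gap: 0.0875
grip_force: 2.3
```

```bash
python3 - <<'E'
from h import *
st();snap("side","s8");snap("wrist","w8")
print(cap("w8",100,125));print(cap("s8",100,125))
E
```

```text
t 17.125 pos [0.4242 0.0132 0.0323] ty ang -1.25 tz [ 2.e-04 -0.e+00 -1.e+00] gap 0.08748678321788318 grip 2.327649772996665 F [ 1.4  0.6 -0. ]
(2468, 'ext', array([ 0.4347, -0.0085,  0.04  ]), array([0.4684, 0.0131, 0.0656]), 'top', array([ 4.501e-01, -4.000e-04,  6.820e-02]))
(253, 'ext', array([ 0.4375, -0.0161,  0.0407]), array([0.4691, 0.0013, 0.0665]), 'top', array([ 0.4538, -0.0062,  0.0639]))
```

Stripped: pad force is down to 2 N and blue is resting against the divider. Back the finger off, lift, and measure.

{"name": "carry_out", "arguments": {
  "motion": [
    [88,[0.01,0,0],0],
    [88,[0.01,0,0],0],
    [88,[0,0,0],0],
    [88,[0,0,-0.03],0],
    [88,[0,0,-0.05],0],
    [88,[0,0,-0.05],0],
    [50,[0.05,0,-0.03],0],
    [50,[0.05,0,0],0],
    [50,[0,0,0],0],
    [50,[0,0,0],0]
  ]
}}

```text
time_s: 18.48
position: [0.4251, 0.0723, 0.1125]
tool_rot: [0.715, 0.699, -0.0, 0.0]
ft_force: [-0.0, -0.6, 0.5]
finger_gap: 0.0515
grip_force: 0.0
```

```bash
python3 - <<'E'
from h import *
st();snap("side","s9");snap("wrist","w9");snap("top","t9")
for f in("w9","s9","t9"):print(f,cap(f,100,125))
b=cv2.imread("pics/w9.png")[:, :];a=cv2.imread("pics/s9.png")
cv2.imwrite("pics/s9c.png",cv2.hconcat([cv2.resize(a[150:290,130:270],(400,400),interpolation=2),cv2.resize(b[100:400,130:430],(400,400),interpolation=2)]))
E
```

```text
t 18.475 pos [0.4251 0.0723 0.1125] ty ang -1.28 tz [-0.e+00 -3.e-04 -1.e+00] gap 0.05148010267615572 grip 0.0 F [-0.  -0.6  0.5]
w9 (752, 'ext', array([ 0.4403, -0.0054,  0.0405]), array([0.4658, 0.0622, 0.1331]), 'top', array([0.4444, 0.0874, 0.1617]))
s9 (260, 'ext', array([ 0.4439, -0.0168,  0.0408]), array([ 4.737e-01, -1.000e-04,  6.590e-02]), 'top', array([ 0.4582, -0.0066,  0.0642]))
t9 (181, 'ext', array([ 0.4438, -0.016 ,  0.0393]), array([0.4738, 0.0105, 0.0673]), 'top', array([ 0.4571, -0.003 ,  0.0647]))
```

View pics/s9c.png

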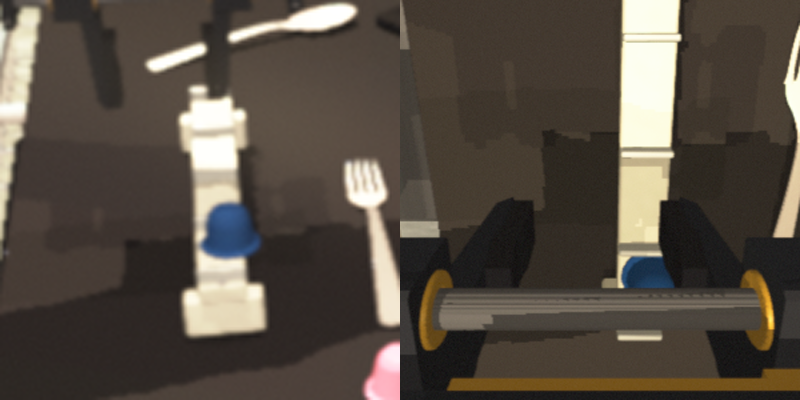

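Blue stands free and upright on the rack at about (230,230), roughly 6 mm too far back and 9 mm toward the divider. Regrasp it gently, and watch when the pad force starts.

{"name": "carry_out", "arguments": {
  "motion": [
    [50,[-0.05,0.0227,0],0],
    [50,[-0.05,0.0227,0],0],
    [50,[-0.049,0.0227,0],0],
    [50,[0,0,0.04],0],
    [50,[0,0,0.04],0],
    [50,[0,0,0.04],0],
    [50,[0,0,0.04],0],
    [50,[0,0,0],0],
    [46,[0,0,0],0],
    [42,[0,0,0],0],
    [40,[0,0,0],0],
    [38,[0,0,0],0],
    [38,[0,0,0],0]
  ]
}}

```text
time_s: 20.25
position: [0.4554, -0.0021, 0.0322]
tool_rot: [0.715, 0.699, -0.001, -0.002]
ft_force: [-7.3, -0.8, 5.8]
finger_gap: 0.038
grip_force: 3.6
```

```bash
python3 -c "
from h import *
st()"
```

```text
t 20.25 pos [ 0.4554 -0.0021  0.0322] ty ang -1.25 tz [-4.2e-03  4.0e-04 -1.0e+00] gap 0.0380223132600604 grip 3.578560744135757 F [-7.3 -0.8  5.8]
```

{"name": "carry_out", "arguments": {
  "motion": [
    [37,[0,0,0],0],
    [37,[0,0,0],0]
  ]
}}

```text
time_s: 20.5
position: [0.4549, -0.0021, 0.0322]
tool_rot: [0.715, 0.699, -0.002, -0.002]
ft_force: [-8.1, -0.7, 7.2]
finger_gap: 0.0373
grip_force: 4.1
```

{"name": "carry_out", "arguments": {
  "motion": [
    [36.5,[0,0,0],0],
    [36.5,[0,0,0],0]
  ]
}}

```text
time_s: 20.75
position: [0.4546, -0.0021, 0.0321]
tool_rot: [0.715, 0.699, -0.002, -0.002]
ft_force: [-7.9, -0.6, 7.4]
finger_gap: 0.0367
grip_force: 4.3
```

The near finger has met the strip edge because the capsule is off-centre. Use a wider gap and let the far finger push the capsule back to the centre line, then close around the centre.

{"name": "carry_out", "arguments": {
  "motion": [
    [42,[0,0,0],0],
    [42,[0,0,0],0],
    [42,[0,-0.004,0],0],
    [42,[0,-0.006,0],0],
    [42,[0,0,0],0],
    [38.5,[0,0,0],0],
    [38.5,[0,0,0],0],
    [38.5,[0,0,0],0]
  ]
}}

```text
time_s: 21.75
position: [0.4528, -0.002, 0.0322]
tool_rot: [0.715, 0.699, 0.0, 0.0]
ft_force: [1.0, 0.6, 0.3]
finger_gap: 0.0385
grip_force: 0.1
```

{"name": "carry_out", "arguments": {
  "motion": [
    [37,[0,0,0],0],
    [37,[0,0,0],0]
  ]
}}

```text
time_s: 22.0
position: [0.4527, -0.002, 0.0322]
tool_rot: [0.715, 0.699, -0.0, 0.0]
ft_force: [-0.3, -0.3, 0.7]
finger_gap: 0.037
grip_force: 0.1
```

{"name": "carry_out", "arguments": {
  "motion": [
    [36.5,[0,0,0],0],
    [36.5,[0,0,0],0]
  ]
}}

```text
time_s: 22.25
position: [0.4527, -0.002, 0.0322]
tool_rot: [0.715, 0.699, 0.0, 0.0]
ft_force: [0.5, 0.9, 0.5]
finger_gap: 0.0365
grip_force: 0.1
```

{"name": "carry_out", "arguments": {
  "motion": [
    [35.8,[0,0,0],0],
    [35.8,[0,0,0],0]
  ]
}}

```text
time_s: 22.5
position: [0.4527, -0.002, 0.0322]
tool_rot: [0.715, 0.699, 0.0, 0.0]
ft_force: [0.3, 0.4, 0.3]
finger_gap: 0.0358
grip_force: 0.7
```

{"name": "carry_out", "arguments": {
  "motion": [
    [35,[0,0,0],0],
    [35,[0,0,0],0]
  ]
}}

```text
time_s: 22.75
position: [0.4528, -0.002, 0.0323]
tool_rot: [0.715, 0.699, 0.0, 0.0]
ft_force: [0.2, -0.2, 2.1]
finger_gap: 0.0349
grip_force: 3.6
```

```bash
python3 - <<'E'
from h import *
st();snap("side","s10");snap("wrist","w10");snap("top","t10")
for f in("w10","s10","t10"):print(f,cap(f,100,125))
E
```

```text
t 22.75 pos [ 0.4528 -0.002   0.0323] ty ang -1.25 tz [ 2.e-04  0.e+00 -1.e+00] gap 0.0349220087656585 grip 3.612264398834668 F [ 0.2 -0.2  2.1]
w10 (4017, 'ext', array([ 0.4369, -0.0067,  0.0401]), array([0.4704, 0.0128, 0.0656]), 'top', array([0.4534, 0.0029, 0.0649]))
s10 (252, 'ext', array([ 0.4389, -0.0174,  0.0408]), array([ 0.4698, -0.0007,  0.0661]), 'top', array([ 0.4546, -0.0077,  0.0637]))
t10 2
```

Contact is soft: 35 mm gives 3.6 N, so the first full-force close had dug the rim into the pad. This gentle hold is enough. Move to the slot centre, release, and check that the pad force goes to zero.

{"name": "carry_out", "arguments": {
  "motion": [
    [34.8,[0,0,-0.002],0],
    [34.8,[-0.006,-0.001,0],0],
    [34.8,[-0.006,-0.001,0],0],
    [34.8,[-0.007,-0.001,0],0],
    [34.8,[0,0,0.002],0],
    [34.8,[0,0,0],0],
    [34.8,[0,0,0],0],
    [38,[0,0,0],0],
    [42,[0,0,0],0],
    [42,[0,0,0],0]
  ]
}}

```text
time_s: 24.15
position: [0.451, -0.0113, 0.0322]
tool_rot: [0.715, 0.699, 0.0, -0.0]
ft_force: [-0.7, -0.1, -0.3]
finger_gap: 0.0417
grip_force: 0.0
```

```bash
python3 - <<'E'
from h import *
st();snap("side","s11");snap("wrist","w11")
for f in("w11","s11"):print(f,cap(f,100,125))
E
```

```text
t 24.15 pos [ 0.451  -0.0113  0.0322] ty ang -1.23 tz [-0.e+00  1.e-04 -1.e+00] gap 0.04171725624839281 grip 0.0 F [-0.7 -0.1 -0.3]
w11 (4098, 'ext', array([ 0.4355, -0.0152,  0.04  ]), array([0.4683, 0.0051, 0.0656]), 'top', array([ 0.4518, -0.0065,  0.0649]))
s11 (247, 'ext', array([ 0.4371, -0.0261,  0.0412]), array([ 0.4685, -0.0101,  0.0659]), 'top', array([ 0.4527, -0.0174,  0.0636]))
```

Blue is released and centred, with zero pad force. Now red, with the same gentle grasp.

{"name": "carry_out", "arguments": {
  "motion": [
    [50,[0,0,0],0],
    [50,[0,0,-0.02],0],
    [50,[0,0,-0.054],0],
    [50,[0,0,-0.05],0],
    [50,[0.0137,0.0593,0],0],
    [50,[0.0137,0.0593,0],0],
    [50,[0.0137,0.0593,0],0],
    [50,[0.0137,0.0593,0],0],
    [50,[0.0137,0.0593,0],0],
    [50,[0.0137,0.0593,0],0],
    [50,[0,0,0],0],
    [50,[0,0,0.03],0],
    [50,[0,0,0.03],0],
    [50,[0,0,0.03],0],
    [50,[0,0,0.03],0],
    [50,[0,0,0],0],
    [50,[0,0,0],0]
  ]
}}

```text
time_s: 26.38
position: [0.63, 0.0256, 0.0344]
tool_rot: [0.715, 0.699, 0.0, 0.0]
ft_force: [-0.6, 0.7, -0.7]
finger_gap: 0.0498
grip_force: 0.0
```

{"name": "carry_out", "arguments": {
  "motion": [
    [42,[0,0,0],0],
    [38,[0,0,0],0],
    [36,[0,0,0],0],
    [34.8,[0,0,0],0],
    [34.8,[0,0,0],0],
    [34.8,[0,0,0],0]
  ]
}}

```text
time_s: 27.12
position: [0.63, 0.0259, 0.0345]
tool_rot: [0.715, 0.699, 0.0, 0.0]
ft_force: [0.4, 1.2, 4.3]
finger_gap: 0.0343
grip_force: 9.5
```

{"name": "carry_out", "arguments": {
  "motion": [
    [34.8,[0,0,-0.01],0],
    [34.8,[0,0,-0.03],0],
    [34.8,[0,0,-0.04],0],
    [34.8,[0,0,-0.04],0],
    [34.8,[0.0063,-0.0593,0],0],
    [34.8,[0.0063,-0.0593,0],0],
    [34.8,[0.0063,-0.0593,0],0],
    [34.8,[0.0063,-0.0593,0],0],
    [34.8,[0.0063,-0.0593,0],0],
    [34.8,[0.0063,-0.0593,0],0],
    [34.8,[0,0,0],0],
    [34.8,[0,0,0.04],0],
    [34.8,[0,0,0.04],0],
    [34.8,[0,0,0.025],0],
    [34.8,[0,0,0.01],0],
    [34.8,[0,0,0.008],0],
    [34.8,[0,0,0],0],
    [34.8,[0,0,0],0]
  ]
}}

```text
time_s: 29.38
position: [0.4526, 0.0486, 0.033]
tool_rot: [0.715, 0.699, 0.0, 0.0]
ft_force: [0.4, 0.7, 1.1]
finger_gap: 0.0352
grip_force: 9.5
```

```bash
python3 - <<'E'
from h import *
st();snap("side","s12");snap("wrist","w12")
for f in("w12","s12"):print(f,cap(f,0,8),cap(f,170,180))
E
```

```text
t 29.375 pos [0.4526 0.0486 0.033 ] ty ang -1.24 tz [ 6.e-04  1.e-04 -1.e+00] gap 0.035246805736965564 grip 9.484937005995562 F [0.4 0.7 1.1]
w12 (2893, 'ext', array([0.4365, 0.0408, 0.0399]), array([0.4705, 0.0655, 0.0661]), 'top', array([0.4529, 0.0531, 0.0657])) (1355, 'ext', array([0.4363, 0.0417, 0.0399]), array([0.4699, 0.0645, 0.0659]), 'top', array([0.4538, 0.0534, 0.066 ]))
s12 (230, 'ext', array([0.4374, 0.0334, 0.0411]), array([0.4713, 0.0525, 0.0664]), 'top', array([0.4539, 0.0433, 0.0644])) 14
```

Red is in its slot. Release and check.

{"name": "carry_out", "arguments": {
  "motion": [
    [36,[0,0,0],0],
    [38,[0,0,0],0],
    [42,[0,0,0],0],
    [42,[0,0,0],0],
    [42,[0,0,0],0]
  ]
}}

```text
time_s: 30.1
position: [0.4523, 0.0485, 0.0327]
tool_rot: [0.715, 0.699, -0.0, -0.0]
ft_force: [0.7, 0.2, 0.1]
finger_gap: 0.0419
grip_force: 0.0
```

{"name": "carry_out", "arguments": {
  "motion": [
    [50,[0,0,0],0],
    [50,[0,0,-0.02],0],
    [50,[0,0,-0.054],0],
    [50,[0,0,-0.05],0],
    [50,[-0.0247,0.0593,0],0],
    [50,[-0.0247,0.0593,0],0],
    [50,[-0.0247,0.0593,0],0],
    [50,[-0.0247,0.0593,0],0],
    [50,[-0.0247,0.0593,0],0],
    [50,[-0.0247,0.0593,0],0],
    [50,[0,0,0],0],
    [50,[0,0,0.03],0],
    [50,[0,0,0.03],0],
    [50,[0,0,0.03],0],
    [50,[0,0,0.031],0],
    [50,[0,0,0],0],
    [50,[0,0,0],0]
  ]
}}

```text
time_s: 32.22
position: [0.6288, -0.0296, 0.0344]
tool_rot: [0.715, 0.699, 0.0, 0.0]
ft_force: [0.6, 0.4, -0.0]
finger_gap: 0.0501
grip_force: 0.0
```

{"name": "carry_out", "arguments": {
  "motion": [
    [42,[0,0,0],0],
    [38,[0,0,0],0],
    [36,[0,0,0],0],
    [34.8,[0,0,0],0],
    [34.8,[0,0,0],0],
    [34.8,[0,0,0],0]
  ]
}}

```text
time_s: 32.98
position: [0.6289, -0.0294, 0.0345]
tool_rot: [0.715, 0.699, 0.0, 0.0]
ft_force: [-0.7, 0.1, 3.8]
finger_gap: 0.0349
grip_force: 9.9
```

{"name": "carry_out", "arguments": {
  "motion": [
    [34.8,[0,0,-0.01],0],
    [34.8,[0,0,-0.03],0],
    [34.8,[0,0,-0.04],0],
    [34.8,[0,0,-0.04],0],
    [34.8,[0.0446,-0.0592,0],0],
    [34.8,[0.0446,-0.0592,0],0],
    [34.8,[0.0446,-0.0592,0],0],
    [34.8,[0.0446,-0.0592,0],0],
    [34.8,[0.0446,-0.0592,0],0],
    [34.8,[0.0446,-0.0592,0],0],
    [34.8,[0,0,0],0],
    [34.8,[0,0,0.04],0],
    [34.8,[0,0,0.04],0],
    [34.8,[0,0,0.025],0],
    [34.8,[0,0,0.01],0],
    [34.8,[0,0,0.008],0],
    [34.8,[0,0,0],0],
    [34.8,[0,0,0],0]
  ]
}}

```text
time_s: 35.22
position: [0.4542, 0.1083, 0.0331]
tool_rot: [0.715, 0.699, 0.0, 0.0]
ft_force: [0.7, 0.8, -0.8]
finger_gap: 0.0351
grip_force: 9.9
```

```bash
python3 - <<'E'
from h import *
st();snap("side","s13");snap("wrist","w13")
for f in("w13","s13"):print(f,cap(f,12,28))
E
```

```text
t 35.225 pos [0.4542 0.1083 0.0331] ty ang -1.24 tz [ 6.e-04  2.e-04 -1.e+00] gap 0.03514310450051249 grip 9.942541117607107 F [ 0.7  0.8 -0.8]
w13 (9939, 'ext', array([0.424 , 0.1037, 0.0402]), array([0.5019, 0.1372, 0.121 ]), 'top', array([0.4666, 0.1252, 0.1157]))
s13 (391, 'ext', array([0.4098, 0.0828, 0.0413]), array([0.5028, 0.1253, 0.2487]), 'top', array([0.4697, 0.1002, 0.1355]))
```

{"name": "carry_out", "arguments": {
  "motion": [
    [36,[0,0,0],0],
    [38,[0,0,0],0],
    [42,[0,0,0],0],
    [42,[0,0,0],0],
    [42,[0,0,0],0]
  ]
}}

```text
time_s: 35.95
position: [0.4539, 0.1082, 0.0327]
tool_rot: [0.715, 0.699, -0.0, 0.0]
ft_force: [-0.6, -0.0, -0.5]
finger_gap: 0.0422
grip_force: 0.0
```

{"name": "carry_out", "arguments": {
  "motion": [
    [50,[0,0,0],0],
    [50,[0,0,-0.02],0],
    [50,[0,0,-0.054],0],
    [50,[0,0,-0.05],0],
    [50,[-0.0559,0.0514,0],0],
    [50,[-0.0559,0.0514,0],0],
    [50,[-0.0559,0.0514,0],0],
    [50,[-0.0559,0.0514,0],0],
    [50,[-0.0559,0.0514,0],0],
    [50,[-0.0559,0.0514,0],0],
    [50,[-0.0559,0.0514,0],0],
    [50,[0,0,0],0],
    [50,[0,0,0.03],0],
    [50,[0,0,0.03],0],
    [50,[0,0,0.03],0],
    [50,[0,0,0.031],0],
    [50,[0,0,0],0],
    [50,[0,0,0],0]
  ]
}}

```text
time_s: 38.2
position: [0.6297, -0.0915, 0.0344]
tool_rot: [0.715, 0.699, 0.0, 0.0]
ft_force: [-1.0, -0.4, 0.1]
finger_gap: 0.0497
grip_force: 0.0
```

{"name": "carry_out", "arguments": {
  "motion": [
    [42,[0,0,0],0],
    [38,[0,0,0],0],
    [36,[0,0,0],0],
    [34.8,[0,0,0],0],
    [34.8,[0,0,0],0],
    [34.8,[0,0,0],0]
  ]
}}

```text
time_s: 38.95
position: [0.6297, -0.0913, 0.0345]
tool_rot: [0.715, 0.699, 0.0, 0.0]
ft_force: [-0.8, -0.6, 4.0]
finger_gap: 0.035
grip_force: 9.6
```

{"name": "carry_out", "arguments": {
  "motion": [
    [34.8,[0,0,-0.01],0],
    [34.8,[0,0,-0.03],0],
    [34.8,[0,0,-0.04],0],
    [34.8,[0,0,-0.04],0],
    [34.8,[0.0639,-0.045,0],0],
    [34.8,[0.0639,-0.045,0],0],
    [34.8,[0.0639,-0.045,0],0],
    [34.8,[0.0639,-0.045,0],0],
    [34.8,[0.0639,-0.045,0],0],
    [34.8,[0.0639,-0.045,0],0],
    [34.8,[0.0639,-0.045,0],0],
    [34.8,[0.0639,-0.045,0],0],
    [34.8,[0,0,0],0],
    [34.8,[0,0,0.04],0],
    [34.8,[0,0,0.04],0],
    [34.8,[0,0,0.025],0],
    [34.8,[0,0,0.01],0],
    [34.8,[0,0,0.008],0],
    [34.8,[0,0,0],0],
    [34.8,[0,0,0],0]
  ]
}}

```text
time_s: 41.45
position: [0.4553, 0.1683, 0.0331]
tool_rot: [0.715, 0.699, 0.0, 0.0]
ft_force: [-0.3, 1.1, -0.2]
finger_gap: 0.0347
grip_force: 9.6
```

Release, lift, and move aside (+y) for a final look.

{"name": "carry_out", "arguments": {
  "motion": [
    [36,[0,0,0],0],
    [38,[0,0,0],0],
    [42,[0,0,0],0],
    [42,[0,0,0],0],
    [50,[0,0,0],0],
    [50,[0,0,-0.02],0],
    [50,[0,0,-0.054],0],
    [50,[0,0,-0.1],0],
    [50,[0,0,-0.1],0],
    [50,[0.08,0,-0.08],0],
    [50,[0.1,0,0],0],
    [50,[0.1,0,0],0],
    [50,[0.1,0,0],0],
    [50,[0.1,0,0],0],
    [50,[0.1,0,0],0],
    [50,[0,0,0],0]
  ]
}}

```text
time_s: 43.45
position: [0.4594, 0.4626, 0.2097]
tool_rot: [0.713, 0.702, 0.0, -0.001]
ft_force: [-0.4, -0.2, 0.7]
finger_gap: 0.0501
grip_force: 0.0
```

```bash
python3 - <<'E'
from h import *
st();snap("side","s14");snap("top","t14")
a=cv2.imread("pics/s14.png")[150:290,150:290];b=cv2.imread("pics/t14.png")[245:300,172:312]
cv2.imwrite("pics/fin.png",cv2.vconcat([cv2.resize(b,(770,302),interpolation=2),cv2.copyMakeBorder(cv2.resize(a,(296,296),interpolation=2),0,0,0,474,0)]))
E
```

```text
t 43.45 pos [0.4594 0.4626 0.2097] ty ang -0.89 tz [-3.0e-04  1.7e-03 -1.0e+00] gap 0.05005589591018892 grip 0.0 F [-0.4 -0.2  0.7]
```

View pics/fin.png

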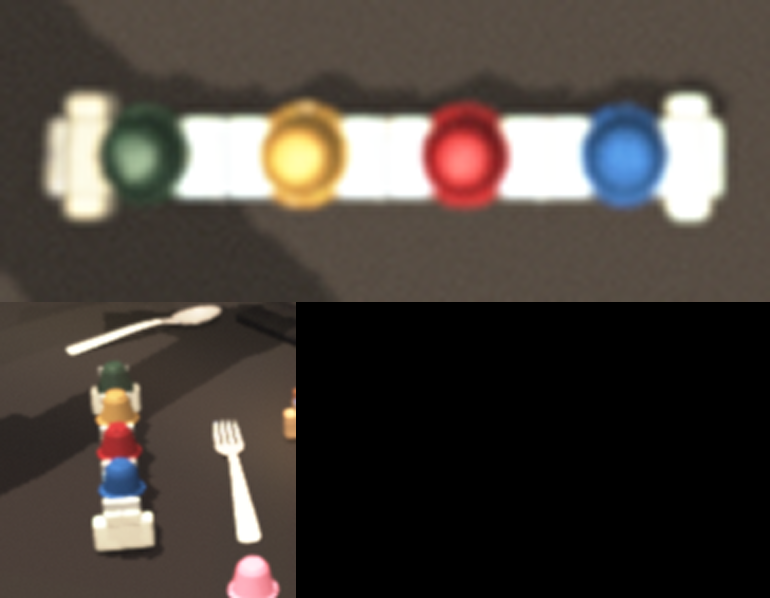

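The serving rack now holds, left to right, green (145), gold (304), red (465) and blue (624). All four are upright, centred between the dividers and free of the gripper.

```bash
python3 -c "
from plant import env
print(env.hand_in())"
```

```text
the job is handed in; nothing more can be done
None
```

The job is handed in: all four capsules stand upright and released, each centred in its own compartment of the serving rack, in reversed order (green, gold, red, blue from the left), with the robot's clock at about 43.5 s of the 88 s limit.

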